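# Find the unground block by its drag on the plate

### The job

Two steel blocks that look alike lie on the flat metal plate of the welding bench; one has been ground smooth underneath, the other is still rough. Push each one about 60 mm across the plate, keeping both on it, and feel which drags more. Then pick up the rough one and lay it gently in the middle of the sloping metal rest, where only a rough block stays put; leave the smooth one lying on the plate.

Things in the scene. Friction and masses are not known exactly. Their poses are not given: they have to be found in the camera images.
- block_a: Solid steel block 70 (its x) x 40 (its y) x 38 mm high, 0.7 to 0.95 kg, flat on the drag plate; origin at the centre of its underside, z up. One of two that look alike: polished underneath, it drags with about 0.7 N when pushed level; rough, with 3 to 9 N (more when pushed away from the robot); felt only while moving. Which is which cannot be seen; either may lie on either side.
- block_b: Solid steel block 70 (its x) x 40 (its y) x 38 mm high, 0.7 to 0.95 kg, flat on the drag plate; origin at the centre of its underside, z up. One of two that look alike: polished underneath, it drags with about 0.7 N when pushed level; rough, with 3 to 9 N (more when pushed away from the robot); felt only while moving. Which is which cannot be seen; either may lie on either side.
- plate: Drag plate: flat bare metal plate 240 (x) x 250 (y) x 12 mm thick, fixed on the bench; origin at the centre of its underside, so its top is 12 mm above the origin and the blocks' origins stand at that height. The blocks lie side by side just on the robot's side of its middle, some 120 mm apart along its y, long sides about along its x.
- rest: Fixed pale bare-metal sloping rest left or right of the plate: smooth slab 150 mm (its x) x 130 mm (its y), 12 degrees, rising along its own +x (low edge to the robot, no lip); origin on the bench under its middle, where the face is 26 mm up (10 mm at the low edge, 42 at the high). A smooth block slides off. Across the plate from it stands a tin of rods, 72 mm across, 170 mm high.
There are look-alikes about, which are no part of the job. What is shaped like the block_b but green or orange is not meant. What is shaped like the block_a but green is not meant.

How it is judged:
On the way:
1. both blocks have been slid at least 40 mm from where they lay and are still flat on the plate (distance of each of block_a, block_b from where it was at the start of the episode above 0.04 m and z of block_a in the frame of plate between 0.009 and 0.016 m and z of block_b in the frame of plate between 0.009 and 0.016 m), for 0.1 s.
At the end, for the whole second after the job is handed in: One block lies on the slope of the rest, its centre within 50 mm along and 45 mm across of the rest's middle, tilted 12 degrees with the slope (within about 4), and stays there at rest, as only the rough one can; the other lies flat and at rest on the plate with its centre inside the plate's edges (linear speed of each of block_a, block_b below 0.02 m/s and ((x of block_a in the frame of rest between -0.05 and 0.05 m and y of block_a in the frame of rest between -0.045 and 0.045 m and z of block_a in the frame of rest between 0.01 and 0.042 m and angle between block_a's own z axis and vertical between 0.14 and 0.28 rad and z of block_b in the frame of plate between 0.009 and 0.016 m and angle between block_b's own z axis and vertical below 0.1 rad and x of block_b in the frame of plate between -0.12 and 0.12 m and y of block_b in the frame of plate between -0.125 and 0.125 m) or (x of block_b in the frame of rest between -0.05 and 0.05 m and y of block_b in the frame of rest between -0.045 and 0.045 m and z of block_b in the frame of rest between 0.01 and 0.042 m and angle between block_b's own z axis and vertical between 0.14 and 0.28 rad and z of block_a in the frame of plate between 0.009 and 0.016 m and angle between block_a's own z axis and vertical below 0.1 rad and x of block_a in the frame of plate between -0.12 and 0.12 m and y of block_a in the frame of plate between -0.125 and 0.125 m))); the robot touches nothing.
It fails at once if a block comes down on the bench itself (height (world z) of any of block_a, block_b below 0.006 m).
It fails at once if a block is dropped or let slide away (faster than 0.6 m/s with no finger touching it) ((linear speed of block_a above 0.6 m/s and contact force between block_a and the fingers below 0.05 N) or (linear speed of block_b above 0.6 m/s and contact force between block_b and the fingers below 0.05 N)).
It also fails if it takes over 64 s, if anything falls off the work surface, if the arm or the gripper's body presses on something with over 40 N, if the wrist force passes 120 N, or if a joint passes its speed limit or range.

### The arm

A 6-joint arm with a two-finger parallel gripper is mounted at the origin on the work surface. World frame = base frame: x ahead of the robot, y to its left, z up, the work surface at z = 0. Lengths are in m, angles in rad, forces in N, time in s.
With the tool pointing down it reaches from about 0.35 to 0.975 m from the base axis. Payload 4.9 kg.
Tool frame: the origin (TCP) lies on the mounting face of the last link; the fingertips stand 173 mm ahead of it and the grasp point (between the pads) lies 155 mm ahead of it (tcp_to_grasp is the distance from the TCP to the grasp point, in m); z points along the fingers, y is the line along which they close (so a half turn about z gives the same grasp; the last joint's range is limited). The gripper opens to 85 mm and grips with 20 to 120 N. Pads are 22 mm wide; open, the fingers measure 114 mm over their backs; the gripper's body (76 mm by 85 mm) begins 54 mm behind the grasp point. The pads swing forward as they close: fully open they stand 13 mm farther back than shut.
Start: joints at [-1.27, 0.053, 1.613, -0, 1.476, -0.119], TCP at [0.255, -0.571, 0.405] pointing down, gripper open.
Joint ranges: [-3.01, 3.01], [-1.01, 2.22], [0.06, 2.58], [-1.02, 4.17], [0.09, 2.62], [-3.14, 3.14]. Speed limits (rad/s): [2.57, 2.57, 3.14, 3.14, 3.14, 3.14].

### API

Orientations are given as a rotation vector (axis times angle).
In Python, from station import get_obs, get_image, calibration, finish_job, tcp_to_grasp gives the robot as it stands. The module is installed in compiled form; this text tells all that it offers.
- The arm moves only by the tool arm_command, never from a script. Its argument "plan" is a list that holds one entry, the list of rows, each a list of 6 numbers: the shift along the tool's x, y, z in cm, then the turn, a rotation vector about the tool's x, y, z in rad. A call has 1 to 12 rows; each row is the pose to reach, as a shift and turn from the pose commanded when the call began, along the tool's axes at that moment; what a row does not reach only later rows make up. A row lasts 1/12 s, in which the tool goes at most 41.7 mm and 7.16 degrees, less where a joint would pass 70% of its speed; a pose out of reach is approached as far as the arm can. A call with a gripper value outside its range is refused whole. "gripper" is the closure, from -1 (fully open) to 1 (shut), set as the call begins (left out, the last holds). The fingers move at their own pace and stop on an object; "force" is the grip in N (left out, the last holds). Time passes only in rows, so rows that repeat a pose let the fingers close. It gives the time, the measured TCP pose, the force, the opening and the grip force at its end, in the units of the state.
- get_obs(): the state, without advancing time (a new reading comes with each control period).
- get_image(name): name is "side" or "top"; returns (picture, depth): 480x640x3 uint8, blue, green, red; 480x640 float32, m along the optical axis (not along the pixel's ray), 0 where there is no reading.
- calibration(name): a dict with "fx", "fy", "cx", "cy" (pixels), "dist" ([k1, k2, p1, p2, k3] as OpenCV has them; the pictures are not rectified), "pose" (4x4, takes a point from camera to world coordinates). Camera axes: x right, y up, looking along -z (the intrinsics and any distortion apply to the point x, -y, -z); pixel columns grow to the right and rows downward; lengths in m; the calibration is good to about 2 mm. A picture is of the moment at which its call begins. calibration takes no time and is no camera call.
- finish_job(): hands the job in; it is judged then, once.
The state is a dict: "t": time; "q": joint angles; "dq": joint speeds; "effort": joint torques, N m; "tool_pos": TCP position; "tool_rot": TCP orientation; "contact_force": force on the tool from outside, world axes, zero at the start; "wrist_torque": the same for the moment, N m; "opening": finger opening in m; "grip_force": force on a finger pad.
Only numpy, scipy, OpenCV 4.12 (cv2) and the standard library are available. Lean on these libraries where they do the work, as an engineer would, in place of code of your own. Each camera call takes 0.05 s, during which the arm holds its last target. There are 200 camera calls.

## Working session

There is one attempt and no reset: what is moved stays moved. The work goes in short steps, Python scripts to look and compute and a tool call to move; the robot and the scene stay as the last step left them, time stands still between calls to the robot, and variables do not carry over. Pictures are saved under pics/ and viewed, at most 10 in all, crops included, and the job is handed in when it is done.

Besides the shell and the picture viewer there is one more tool, called after ">>>" as name(argument=value, ...), one argument or row to a line, values as JSON. arm_command: Moves the arm, as the interface text tells. Its arguments: {"type":"object","properties":{"plan":{"type":"array"},"gripper":{"type":"number"},"force":{"type":"number"}},"required":["plan"]}

```bash
mkdir -p pics; cat > h.py <<'E'
import numpy as np,cv2
from station import *
def world(name,depth=None,und=True):
    c=calibration(name);h,w=480,640
    u,v=np.meshgrid(np.arange(w),np.arange(h))
    K=np.array([[c['fx'],0,c['cx']],[0,c['fy'],c['cy']],[0,0,1.]])
    p=cv2.undistortPoints(np.stack([u,v],-1).reshape(-1,1,2).astype(np.float64),K,np.array(c['dist'],float)).reshape(h,w,2)
    P=np.stack([p[...,0]*depth,-p[...,1]*depth,-depth,np.ones_like(depth)],-1)
    return (P@np.array(c['pose']).T)[...,:3]
E
python3 - <<'E'
from h import *
for n in('top','side'):
    im,d=get_image(n);cv2.imwrite(f'pics/{n}0.png',im);np.save(f'{n}0.npy',world(n,d));print(n,np.array(calibration(n)['pose']).round(3).tolist())
o=get_obs();print(o)
E
```

```text
top [[-0.01, 0.997, -0.071, 0.396], [-0.999, -0.007, 0.041, 0.022], [0.04, 0.071, 0.997, 0.829], [0.0, 0.0, 0.0, 1.0]]
side [[-0.828, 0.386, -0.406, 0.109], [-0.56, -0.553, 0.617, 0.543], [0.014, 0.738, 0.674, 0.617], [0.0, 0.0, 0.0, 1.0]]
{'t': 0.1, 'q': array([-1.26998816e+00,  5.32744094e-02,  1.61419525e+00, -4.84138008e-07,
        1.47599554e+00, -1.18997979e-01]), 'dq': array([-9.97776872e-04,  6.16761595e-05, -2.54091444e-03,  2.07785503e-03,
       -9.45808875e-04, -1.33177621e-03]), 'effort': array([ 4.55633244e-04, -3.94904673e+01, -3.71362281e+01, -1.61089688e-04,
        3.90100060e-03, -1.00852574e-05]), 'tool_pos': array([ 0.25466467, -0.57048283,  0.40357281]), 'tool_rot': array([-3.07081433e+00, -6.54209784e-01,  2.67613942e-04]), 'contact_force': array([-0.31076196, -0.17843773,  0.49003561]), 'wrist_torque': array([0.03170277, 0.03643695, 0.00826078]), 'grip_force': 0.0, 'opening': 0.08554041593683401}
```

View pics/top0.png

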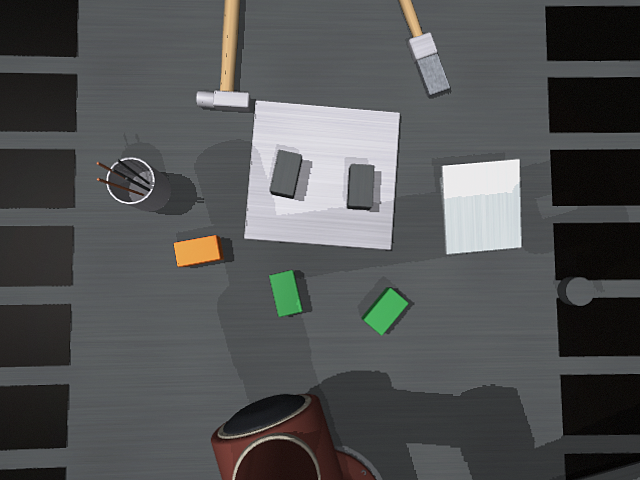

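View pics/side0.png

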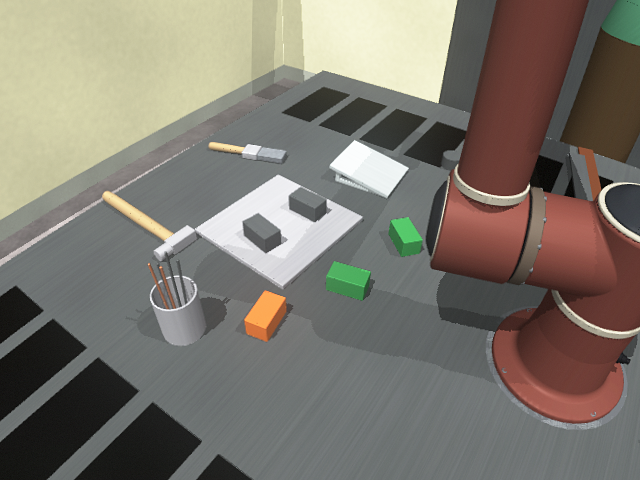

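The top view shows the plate around (322,175), with dark blocks at (286,173) and (361,186). The rest is at (482,206) on the right (-y), the tin at (130,180), and the green and orange decoys are nearer the robot.

```bash
python3 - <<'E'
from h import *
im=cv2.imread('pics/top0.png').astype(int);P=np.load('top0.npy')
def box(m,name):
    q=P[m].astype(np.float32);r=cv2.minAreaRect(q[:,:2]);print(name,m.sum(),'z',np.median(q[:,2]).round(4),'c',np.round(r[0],4),'size',np.round(r[1],4),'ang',round(r[2],2),'med',q.mean(0).round(4))
    return q
yy,xx=np.mgrid[:480,:640]
for n,(a,b,c,d) in dict(L=(262,312,140,205),R=(338,385,150,215)).items():
    w=(xx>a)&(xx<b)&(yy>c)&(yy<d)
    print(n,'z range',np.percentile(P[w][:,2],[5,50,95]).round(4))
    m=w&(P[...,2]>np.percentile(P[w][:,2],97)-.008); box(m,n)
w=(xx>240)&(xx<405)&(yy>95)&(yy<255)&(P[...,2]>.007)&(P[...,2]<.02)
box(w,'plate')
w=(xx>438)&(xx<526)&(yy>150)&(yy<260)&(P[...,2]>.007)&(P[...,2]<.06)
w=cv2.morphologyEx(w.astype(np.uint8),cv2.MORPH_OPEN,np.ones((5,5)))>0
q=box(w,'rest'); A=np.c_[q[:,:2],np.ones(len(q))];s=np.linalg.lstsq(A,q[:,2],rcond=None)[0];print('slope',s,np.degrees(np.arctan(np.hypot(*s[:2]))),np.degrees(np.arctan2(s[1],s[0])))
# tin
w=(xx>95)&(xx<160)&(yy>150)&(yy<210)&(P[...,2]>.15);print('tin',P[w].mean(0),P[w].max(0))
o=get_obs();print(cv2.Rodrigues(o['tool_rot'])[0].round(3))
E
```

```text
L z range [0.0096 0.0128 0.0511]Traceback (most recent call last):
  File "<stdin>", line 10, in <module>
  File "<stdin>", line 4, in box
cv2.error: OpenCV(4.12.0) /io/opencv/modules/imgproc/src/convhull.cpp:143: error: (-215:Assertion failed) total >= 0 && (depth == CV_32F || depth == CV_32S) in function 'convexHull'
```

```bash
cat > m.py <<'E'
from h import *
def box(P,m,name):
    q=np.ascontiguousarray(P[m],dtype=np.float32);r=cv2.minAreaRect(np.ascontiguousarray(q[:,:2]));print(name,m.sum(),'z',np.median(q[:,2]).round(4),'c',np.round(r[0],4),'size',np.round(r[1],4),'ang',round(r[2],2),'mean',q.mean(0).round(4))
    return q
yy,xx=np.mgrid[:480,:640]
E
python3 - <<'E'
from m import *
P=np.load('top0.npy')
for n,(a,b,c,d) in dict(L=(262,312,140,205),R=(338,385,150,215)).items():
    w=(xx>a)&(xx<b)&(yy>c)&(yy<d); box(P,w&(P[...,2]>.042),n)
w=(xx>240)&(xx<405)&(yy>95)&(yy<255)&(P[...,2]>.007)&(P[...,2]<.02)
w=cv2.morphologyEx(w.astype(np.uint8),cv2.MORPH_OPEN,np.ones((5,5)))>0
box(P,w,'plate')
w=(xx>438)&(xx<526)&(yy>150)&(yy<260)&(P[...,2]>.007)&(P[...,2]<.06)
w=cv2.morphologyEx(w.astype(np.uint8),cv2.MORPH_OPEN,np.ones((5,5)))>0
q=box(P,w,'rest'); A=np.c_[q[:,:2],np.ones(len(q))];s=np.linalg.lstsq(A,q[:,2],rcond=None)[0];print('slope',s,np.degrees(np.arctan(np.hypot(*s[:2]))),np.degrees(np.arctan2(s[1],s[0])))
w=(xx>95)&(xx<160)&(yy>150)&(yy<210)&(P[...,2]>.15);print('tin',P[w].mean(0),P[w].max(0))
o=get_obs();print(cv2.Rodrigues(o['tool_rot'])[0].round(3))
E
```

```text
L 1075 z 0.0496 c [0.4972 0.0529] size [0.2046 0.0542] ang 2.14 mean [0.5584 0.0549 0.0626]
R 1055 z 0.0495 c [ 0.4808 -0.0432] size [0.0569 0.2063] ang 67.91 mean [ 0.5385 -0.0663  0.059 ]
plate 17823 z 0.0116 c [ 0.5666 -0.0073] size [0.2515 0.2404] ang 85.14 mean [ 0.5661 -0.0063  0.0116]
rest 6690 z 0.0258 c [ 0.5074 -0.2759] size [0.1469 0.1308] ang 4.77 mean [ 0.508  -0.2744  0.0257]
slope [ 0.21327637  0.01545405 -0.07836173] 12.070094166770321 4.144420960550949
tin [0.50748146 0.23596387 0.29996203] [0.55225021 0.30673848 0.82940775]
[[ 0.913  0.408 -0.001]
 [ 0.408 -0.913  0.002]
 [ 0.    -0.002 -1.   ]]
```

```bash
python3 - <<'E'
from m import *
P=np.load('top0.npy')
for n,(a,b,c,d) in dict(L=(262,312,140,205),R=(338,385,150,215)).items():
    w=(xx>a)&(xx<b)&(yy>c)&(yy<d)&(P[...,2]>.044)&(P[...,2]<.056)
    w=cv2.morphologyEx(w.astype(np.uint8),cv2.MORPH_OPEN,np.ones((5,5)))>0
    box(P,w,n)
E
```

```text
L 1043 z 0.0496 c [0.5618 0.0555] size [0.0399 0.07  ] ang 77.58 mean [0.5613 0.0555 0.0496]
R 1006 z 0.0495 c [ 0.5409 -0.0678] size [0.04 0.07] ang 86.46 mean [ 0.5407 -0.0676  0.0495]
```

>>> arm_command(
  plan=[
    [[41.5,-36.9,10.5,0,0,0.48],[41.5,-36.9,10.5,0,0,0.48],[41.5,-36.9,10.5,0,0,0.48],[41.5,-36.9,10.5,0,0,0.48],[41.5,-36.9,10.5,0,0,0.48],[41.5,-36.9,10.5,0,0,0.48],[41.5,-36.9,10.5,0,0,0.48],[41.5,-36.9,10.5,0,0,0.48],[41.5,-36.9,10.5,0,0,0.48],[41.5,-36.9,10.5,0,0,0.48],[41.5,-36.9,10.5,0,0,0.48],[41.5,-36.9,10.5,0,0,0.48]],
  ],
  gripper=1,
)

```text
t: 1.1
tool_pos: [0.457, -0.1209, 0.3112]
tool_rot: [3.14, -0.095, 0.0]
contact_force: [1.4, -1.7, -0.6]
opening: -0.0004
grip_force: 0.0
```

```bash
cat >> h.py <<'E'
def go(x,y,z,yaw,pitch=0):
    """shift (cm) and turn from the present pose to a tool-down pose with tool x at yaw (deg); pitch raises tool x"""
    o=get_obs();R=cv2.Rodrigues(o['tool_rot'])[0]
    a=np.radians(yaw);b=np.radians(pitch)
    X=np.array([np.cos(a)*np.cos(b),np.sin(a)*np.cos(b),np.sin(b)]);Y=np.array([np.sin(a),-np.cos(a),0]);T=np.stack([X,Y,np.cross(X,Y)],1)
    print('at',o['t'],o['tool_pos'].round(4),'yaw',np.degrees(np.arctan2(R[1,0],R[0,0])).round(2),'F',o['contact_force'].round(2))
    print('shift',(R.T@(np.array([x,y,z])-o['tool_pos'])*100).round(2),'turn',cv2.Rodrigues(R.T@T)[0].ravel().round(3))
E
python3 -c "
from h import *
go(.483,-.0645,.30,-3.5)"
```

```text
at 1.1 [ 0.457  -0.1209  0.3112] yaw -3.46 F [ 1.41 -1.67 -0.58]
shift [ 2.25 -5.78  1.12] turn [ 0.    -0.     0.001]
```

>>> arm_command(
  plan=[
    [[2.2,-5.8,1.1,0,0,0],[2.2,-5.8,1.1,0,0,0],[2.2,-5.8,4.5,0,0,0],[2.2,-5.8,7.5,0,0,0],[2.2,-5.8,10,0,0,0],[2.2,-5.8,11,0,0,0],[2.2,-5.8,11,0,0,0],[2.2,-5.8,11,0,0,0],[2.2,-5.8,11,0,0,0]],
  ],
)

```text
t: 1.85
tool_pos: [0.4833, -0.0668, 0.2036]
tool_rot: [3.139, -0.095, 0.005]
contact_force: [1.3, -0.0, 0.5]
opening: 0.0004
grip_force: 0.0
```

```bash
python3 -c "
from h import *
go(.483,-.0645,.193,-3.5)
im,d=get_image('side');cv2.imwrite('pics/s1.png',im[140:320,150:450].repeat(2,0).repeat(2,1))"
```

```text
at 1.85 [ 0.4833 -0.0668  0.2036] yaw -3.47 F [ 1.28 -0.    0.55]
shift [-0.05 -0.23  1.06] turn [ 0.001 -0.003  0.   ]
```

View pics/s1.png

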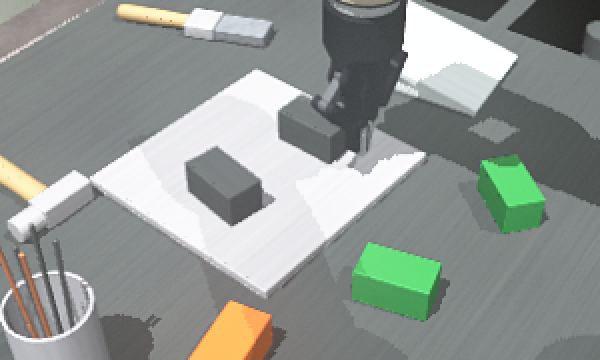

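Closed fingers stand just behind the right block, at about (360,150) in the crop. I'll lower them, then push.

>>> arm_command(
  plan=[
    [[0,-0.2,0.4,0,0,0],[0,-0.2,0.8,0,0,0],[0,-0.2,0.8,0,0,0],[0,-0.2,0.8,0,0,0],[0,-0.2,0.8,0,0,0],[0,-0.2,0.8,0,0,0]],
  ],
)

```text
t: 2.4
tool_pos: [0.4826, -0.0644, 0.1939]
tool_rot: [3.14, -0.095, 0.0]
contact_force: [0.3, 0.1, -0.5]
opening: 0.0001
grip_force: 0.0
```

>>> arm_command(
  plan=[
    [[0.4,0,0,0,0,0],[0.8,0,0,0,0,0],[1.2,0,0,0,0,0],[1.6,0,0,0,0,0],[2.0,0,0,0,0,0],[2.4,0,0,0,0,0]],
  ],
)

```text
t: 2.9
tool_pos: [0.5068, -0.0658, 0.1938]
tool_rot: [-3.14, 0.094, 0.001]
contact_force: [-4.1, 0.8, 3.9]
opening: 0.0001
grip_force: 1.8
```

>>> arm_command(
  plan=[
    [[0.4,0,0,0,0,0],[0.8,0,0,0,0,0],[1.2,0,0,0,0,0],[1.6,0,0,0,0,0],[2.0,0,0,0,0,0]],
  ],
)

```text
t: 3.32
tool_pos: [0.5268, -0.067, 0.1938]
tool_rot: [3.14, -0.094, -0.0]
contact_force: [-4.0, 0.8, 3.9]
opening: -0.0003
grip_force: 1.9
```

>>> arm_command(
  plan=[
    [[0.4,0,0,0,0,0],[0.8,0,0,0,0,0],[1.2,0,0,0,0,0],[1.6,0,0,0,0,0]],
  ],
)

```text
t: 3.65
tool_pos: [0.5428, -0.0681, 0.1938]
tool_rot: [-3.14, 0.095, 0.0]
contact_force: [-3.4, -0.3, 3.6]
opening: -0.0001
grip_force: 1.8
```

```bash
cat >> m.py <<'E'
def blocks(n='top',tag=None):
    im,d=get_image(n);P=world(n,d)
    if tag: cv2.imwrite(f'pics/{tag}.png',im)
    m=(P[...,2]>.042)&(P[...,2]<.056)&(P[...,0]>.45)&(P[...,0]<.72)&(abs(P[...,1]+.007)<.14)&(im.max(2)<110)
    m=cv2.morphologyEx(m.astype(np.uint8),cv2.MORPH_OPEN,np.ones((5,5)))
    k,l,s,_=cv2.connectedComponentsWithStats(m)
    for i in range(1,k):
        if s[i,4]>250: box(P,l==i,n)
E
python3 -c "
from m import *
blocks();go(.5,0,.195,-3.5)"
```

```text
top 325 z 0.0497 c [0.5794 0.0505] size [0.0327 0.0352] ang 89.64 mean [0.5808 0.0514 0.0496]
at 3.7 [ 0.5434 -0.0681  0.1939] yaw -3.46 F [-0.83  1.07 -0.94]
shift [-4.74 -6.54 -0.12] turn [ 0.    -0.002  0.001]
```

>>> arm_command(
  plan=[
    [[0.4,0,0,0,0,0],[0.8,0,0,0,0,0],[1.2,0,0,0,0,0]],
  ],
)

```text
t: 3.95
tool_pos: [0.5546, -0.0687, 0.1935]
tool_rot: [-3.14, 0.095, 0.001]
contact_force: [-3.4, 0.2, 1.6]
opening: 0.0001
grip_force: 1.6
```

>>> arm_command(
  plan=[
    [[-1,0,0,0,0,0],[-2,0,0,0,0,0],[-4,0,-2,0,0,0],[-6,0,-5,0,0,0],[-6,0,-8,0,0,0],[-6,0,-8,0,0,0],[-6,0,-8,0,0,0]],
  ],
)

```text
t: 4.53
tool_pos: [0.4945, -0.0652, 0.2761]
tool_rot: [3.139, -0.095, 0.009]
contact_force: [0.7, 0.3, -1.1]
opening: 0.0001
grip_force: 0.0
```

```bash
python3 -c "
from m import *
# L start: 62 mm behind its centre along its own axis
import numpy as np
a=np.radians(-12.4)
go(.562-.062*np.cos(a),.0555-.062*np.sin(a),.275,-12.4)"
```

```text
at 4.5333 [ 0.4945 -0.0652  0.2761] yaw -3.46 F [ 0.66  0.25 -1.12]
shift [ -0.11 -13.42   0.1 ] turn [ 0.001 -0.006  0.156]
```

>>> arm_command(
  plan=[
    [[-0.1,-4,0,0,0,0.08],[-0.1,-8,0,0,0,0.155],[-0.1,-12,0,0,0,0.155],[-0.1,-13.4,0,0,0,0.155],[-0.1,-13.4,0,0,0,0.155],[-0.1,-13.4,3,0,0,0.155],[-0.1,-13.4,6,0,0,0.155],[-0.1,-13.4,8,0,0,0.155],[-0.1,-13.4,8.1,0,0,0.155],[-0.1,-13.4,8.1,0,0,0.155],[-0.1,-13.4,8.1,0,0,0.155],[-0.1,-13.4,8.1,0,0,0.155]],
  ],
)

```text
t: 5.53
tool_pos: [0.5025, 0.0683, 0.1945]
tool_rot: [-3.123, 0.338, -0.005]
contact_force: [0.7, -0.8, 0.5]
opening: 0.0001
grip_force: 0.0
```

>>> arm_command(
  plan=[
    [[0.4,0,0,0,0,0],[0.8,0,0,0,0,0],[1.2,0,0,0,0,0],[1.6,0,0,0,0,0],[2.0,0,0,0,0,0],[2.4,0,0,0,0,0],[2.8,0,0,0,0,0],[3.2,0,0,0,0,0]],
  ],
)

```text
t: 6.2
tool_pos: [0.5332, 0.0618, 0.1927]
tool_rot: [3.123, -0.337, -0.0]
contact_force: [-0.1, -0.1, 0.4]
opening: 0.0001
grip_force: 0.3
```

>>> arm_command(
  plan=[
    [[0.4,0,0,0,0,0],[0.8,0,0,0,0,0],[1.2,0,0,0,0,0],[1.6,0,0,0,0,0],[2.0,0,0,0,0,0]],
  ],
)

```text
t: 6.62
tool_pos: [0.5527, 0.0575, 0.1927]
tool_rot: [-3.123, 0.337, 0.0]
contact_force: [-1.8, 0.2, 0.6]
opening: -0.0003
grip_force: 0.3
```

>>> arm_command(
  plan=[
    [[0.4,0,0,0,0,0],[0.8,0,0,0,0,0],[1.2,0,0,0,0,0],[1.6,0,0,0,0,0],[2.0,0,0,0,0,0]],
  ],
)

```text
t: 7.03
tool_pos: [0.5723, 0.0532, 0.1928]
tool_rot: [-3.123, 0.337, 0.0]
contact_force: [0.3, 0.6, 0.4]
opening: -0.0003
grip_force: 0.3
```

>>> arm_command(
  plan=[
    [[-1,0,0,0,0,0],[-2,0,0,0,0,0],[-4,0,-2,0,0,0],[-8,0,-5,0,0,0],[-12,0,-9,0,0,0],[-15,0,-12,0,0,0],[-15,0,-12,0,0,0],[-15,0,-12,0,0,0]],
  ],
  gripper=-1,
)

```text
t: 7.7
tool_pos: [0.4233, 0.0863, 0.3166]
tool_rot: [-3.122, 0.335, -0.011]
contact_force: [0.3, 0.1, 0.1]
opening: 0.0852
grip_force: 0.0
```

```bash
python3 -c "
from m import *
blocks('top','t2');go(.541,-.068,.3,-3.5);blocks('side')"
```

```text
top 753 z 0.0496 c [ 0.6041 -0.0712] size [0.0399 0.0652] ang 86.95 mean [ 0.6035 -0.0735  0.0496]
at 7.75 [0.4241 0.0859 0.3148] yaw -12.26 F [ 0.36  1.   -0.12]
shift [14.69 12.56  1.55] turn [-0.001 -0.006 -0.153]
```

View pics/t2.png

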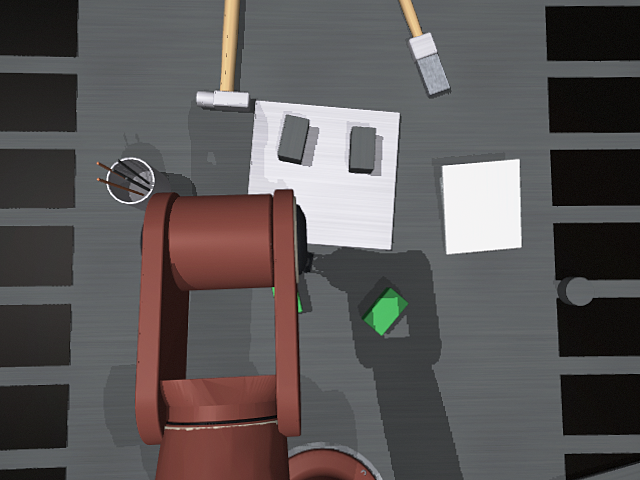

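Pushed, the right block drags with about 4 N (pad force 1.8 N) and the left with under 1 N (0.3 N), so the right one is rough. The view shows both on the plate, at (293,138) and (362,149). I'll grasp the right one.

```bash
python3 -c "
from h import *
go(.603,-.0715,.27,-3)"
```

```text
at 7.8 [0.4245 0.0856 0.3133] yaw -12.29 F [0.09 0.05 0.28]
shift [20.78 11.55  4.38] turn [-0.    -0.003 -0.162]
```

>>> arm_command(
  plan=[
    [[3,2,0,0,0,-0.08],[6,4,0,0,0,-0.16],[9,6,0,0,0,-0.16],[12,8,0,0,0,-0.16],[15,9,1,0,0,-0.16],[18,10.5,3,0,0,-0.16],[20.8,11.5,4.4,0,0,-0.16],[20.8,11.5,4.4,0,0,-0.16],[20.8,11.5,4.4,0,0,-0.16],[20.8,11.5,4.4,0,0,-0.16],[20.8,11.5,4.4,0,0,-0.16]],
  ],
  gripper=-1,
)

```text
t: 8.72
tool_pos: [0.6035, -0.0709, 0.2688]
tool_rot: [-3.14, 0.086, 0.0]
contact_force: [-0.7, -0.5, 0.2]
opening: 0.0859
grip_force: 0.0
```

```bash
python3 -c "
from h import *
go(.603,-.0715,.191,-3)
im,d=get_image('side');cv2.imwrite('pics/s2.png',im[100:280,150:450].repeat(2,0).repeat(2,1))"
```

```text
at 8.7167 [ 0.6035 -0.0709  0.2688] yaw -3.13 F [-0.74 -0.48  0.22]
shift [-0.04  0.07  7.78] turn [-0.     0.    -0.002]
```

View pics/s2.png

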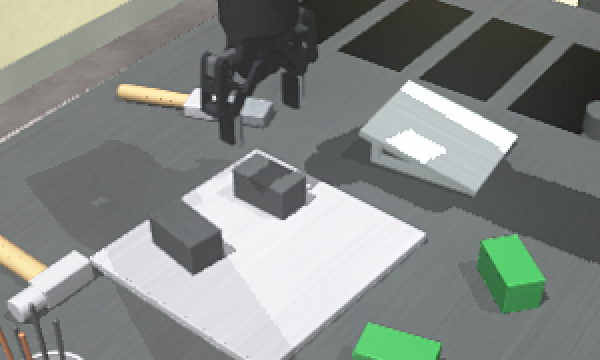

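The fingers, at (230,120) and (290,90), are above the right block at (270,185) and straddle it. Next: go down, grip and lift.

>>> arm_command(
  plan=[
    [[0,0.05,2.5,0,0,0],[0,0.05,5,0,0,0],[0,0.05,6.8,0,0,0],[0,0.05,7.6,0,0,0],[0,0.05,7.8,0,0,0],[0,0.05,7.8,0,0,0],[0,0.05,7.8,0,0,0]],
  ],
)

```text
t: 9.35
tool_pos: [0.6046, -0.0718, 0.1927]
tool_rot: [3.14, -0.086, 0.005]
contact_force: [0.4, 0.3, -0.3]
opening: 0.0856
grip_force: 0.0
```

>>> arm_command(
  plan=[
    [[0,0,0,0,0,0],[0,0,0,0,0,0],[0,0,0,0,0,0],[0,0,0,0,0,0],[0,0,0,0,0,0],[0,0,0,0,0,0],[0,0,0,0,0,0],[0,0,0,0,0,0],[0,0,0,0,0,0],[0,0,0,0,0,0]],
  ],
  gripper=1,
  force=60,
)

```text
t: 10.18
tool_pos: [0.6046, -0.0722, 0.192]
tool_rot: [3.14, -0.087, 0.003]
contact_force: [-0.4, -1.9, 6.2]
opening: 0.0392
grip_force: 64.7
```

>>> arm_command(
  plan=[
    [[0,0,-0.5,0,0,0],[0,0,-1.5,0,0,0],[0,0,-3,0,0,0],[0,0,-5,0,0,0],[0,0,-7,0,0,0],[0,0,-9,0,0,0],[0,0,-10,0,0,0],[0,0,-10,0,0,0],[0,0,-10,0,0,0]],
  ],
)

```text
t: 10.93
tool_pos: [0.6035, -0.0717, 0.2899]
tool_rot: [-3.14, 0.087, 0.002]
contact_force: [-0.8, -1.5, -9.3]
opening: 0.0394
grip_force: 63.3
```

```bash
python3 -c "
from h import *
a,b=np.radians(4.4),np.radians(12);n=np.array([-np.sin(b)*np.cos(a),-np.sin(b)*np.sin(a),np.cos(b)])
C=np.array([.5074,-.2755,.0258])
for h in(.06,.006): t=C+n*(.179+h);print(t.round(4));go(*t,4.4,12)
im,d=get_image('side');cv2.imwrite('pics/s3.png',im[60:280,150:450].repeat(2,0).repeat(2,1))"
```

```text
[ 0.4579 -0.2793  0.2596]
at 10.9333 [ 0.6035 -0.0717  0.2899] yaw -3.16 F [-0.75 -1.47 -9.26]
shift [-13.39  21.53   3.04] turn [ 0.013  0.21  -0.132]
[ 0.469  -0.2785  0.2068]
at 10.9333 [ 0.6035 -0.0717  0.2899] yaw -3.16 F [-0.75 -1.47 -9.26]
shift [-12.27  21.39   8.32] turn [ 0.013  0.21  -0.132]
```

View pics/s3.png

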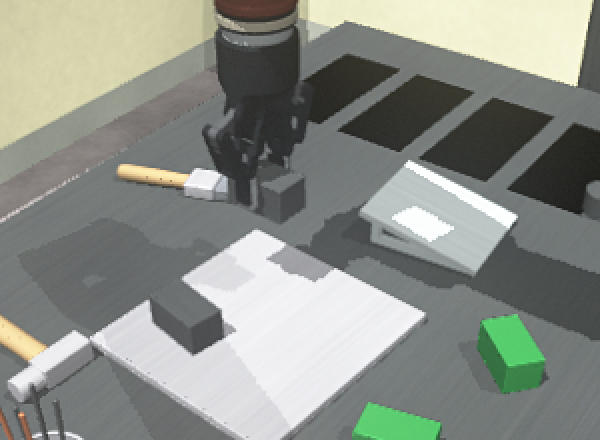

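The block is held level at (270,190) in the crop. Next I'll carry it over the rest and tilt it to the slope.

>>> arm_command(
  plan=[
    [[-2,2.5,0,0,0,0],[-4,5.5,0,0,0,0],[-6,8.5,0,0.003,0.05,-0.03],[-8,11.5,0,0.006,0.1,-0.06],[-10,14.5,0,0.01,0.15,-0.1],[-12,17.5,0,0.013,0.21,-0.13],[-13.4,20,1,0.013,0.21,-0.13],[-13.4,21.5,2,0.013,0.21,-0.13],[-13.4,21.5,3,0.013,0.21,-0.13],[-13.4,21.5,3,0.013,0.21,-0.13],[-13.4,21.5,3,0.013,0.21,-0.13],[-13.4,21.5,3,0.013,0.21,-0.13]],
  ],
)

```text
t: 11.98
tool_pos: [0.4584, -0.2783, 0.26]
tool_rot: [-3.113, -0.119, -0.326]
contact_force: [0.1, -0.0, -8.8]
opening: 0.0393
grip_force: 64.1
```

```bash
python3 -c "
from m import *
go(.469,-.2785,.2068,4.4,12)
im,d=get_image('side');P=world('side',d);cv2.imwrite('pics/s4.png',im[60:280,250:550].repeat(2,0).repeat(2,1))
m=(im.max(2)<110)&(P[...,2]>.05)&(P[...,2]<.16)&(abs(P[...,0]-.507)<.07)&(abs(P[...,1]+.2755)<.05)
q=P[m];print(len(q),q.min(0).round(3),q.max(0).round(3))"
```

```text
at 11.9833 [ 0.4584 -0.2783  0.26  ] yaw 4.37 F [ 0.15 -0.03 -8.82]
shift [-0.07  0.11  5.42] turn [-0.001  0.001 -0.001]
685 [ 0.447 -0.324  0.077] [ 0.521 -0.226  0.16 ]
```

View pics/s4.png

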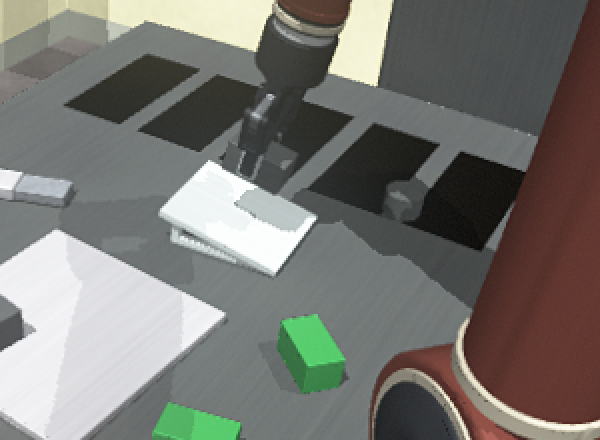

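The tilted block is above the rest, parallel to its face. I'll lower it slowly until it touches.

>>> arm_command(
  plan=[
    [[0,0.1,1.5,0,0,0],[0,0.1,3,0,0,0],[0,0.1,4.2,0,0,0],[0,0.1,5,0,0,0],[0,0.1,5.3,0,0,0],[0,0.1,5.3,0,0,0],[0,0.1,5.3,0,0,0],[0,0.1,5.3,0,0,0]],
  ],
)

```text
t: 12.7
tool_pos: [0.4698, -0.2797, 0.21]
tool_rot: [-3.116, -0.118, -0.331]
contact_force: [0.1, -0.1, -8.4]
opening: 0.0388
grip_force: 64.1
```

>>> arm_command(
  plan=[
    [[0,0,0.1,0,0,0],[0,0,0.2,0,0,0],[0,0,0.3,0,0,0],[0,0,0.3,0,0,0],[0,0,0.3,0,0,0]],
  ],
)

```text
t: 13.12
tool_pos: [0.47, -0.2793, 0.206]
tool_rot: [-3.115, -0.117, -0.328]
contact_force: [0.4, -1.2, -9.1]
opening: 0.0394
grip_force: 64.2
```

>>> arm_command(
  plan=[
    [[0,0,0.05,0,0,0],[0,0,0.1,0,0,0],[0,0,0.1,0,0,0],[0,0,0.1,0,0,0]],
  ],
)

```text
t: 13.45
tool_pos: [0.4702, -0.2793, 0.205]
tool_rot: [-3.115, -0.117, -0.329]
contact_force: [-0.1, 1.0, -8.8]
opening: 0.039
grip_force: 64.2
```

>>> arm_command(
  plan=[
    [[0,0,0.05,0,0,0],[0,0,0.1,0,0,0],[0,0,0.15,0,0,0],[0,0,0.2,0,0,0],[0,0,0.2,0,0,0],[0,0,0.2,0,0,0]],
  ],
)

```text
t: 13.95
tool_pos: [0.4707, -0.2793, 0.203]
tool_rot: [-3.115, -0.117, -0.329]
contact_force: [0.4, 0.7, -9.1]
opening: 0.0391
grip_force: 64.2
```

>>> arm_command(
  plan=[
    [[0,0,0.05,0,0,0],[0,0,0.1,0,0,0],[0,0,0.1,0,0,0],[0,0,0.1,0,0,0]],
  ],
)

```text
t: 14.28
tool_pos: [0.4711, -0.2795, 0.2028]
tool_rot: [-3.115, -0.118, -0.33]
contact_force: [-2.1, 0.9, -3.3]
opening: 0.0394
grip_force: 64.8
```

>>> arm_command(
  plan=[
    [[0,0,0.05,0,0,0],[0,0,0.05,0,0,0],[0,0,0.05,0,0,0]],
  ],
  force=20,
)

```text
t: 14.53
tool_pos: [0.4713, -0.2796, 0.2028]
tool_rot: [-3.115, -0.118, -0.33]
contact_force: [-5.4, 0.6, 1.8]
opening: 0.039
grip_force: 65.6
```

>>> arm_command(
  plan=[
    [[0,0,0,0,0,0],[0,0,0,0,0,0],[0,0,0,0,0,0],[0,0,0,0,0,0],[0,0,0,0,0,0],[0,0,0,0,0,0],[0,0,0,0,0,0],[0,0,0,0,0,0]],
  ],
  gripper=-0.5,
)

```text
t: 15.2
tool_pos: [0.471, -0.2793, 0.2016]
tool_rot: [-3.115, -0.117, -0.329]
contact_force: [0.2, -1.2, -0.3]
opening: 0.0645
grip_force: 0.0
```

```bash
python3 -c "
from m import *
go(.469,-.2785,.2068,4.4,12);print(get_obs()['opening'])
im,d=get_image('side');P=world('side',d);cv2.imwrite('pics/s5.png',im[60:280,250:550].repeat(2,0).repeat(2,1))"
```

```text
at 15.2 [ 0.471  -0.2793  0.2016] yaw 4.32 F [ 0.24 -1.2  -0.25]
shift [-0.08 -0.09 -0.55] turn [ 0.001 -0.001 -0.001]
0.06451818693470734
```

View pics/s5.png

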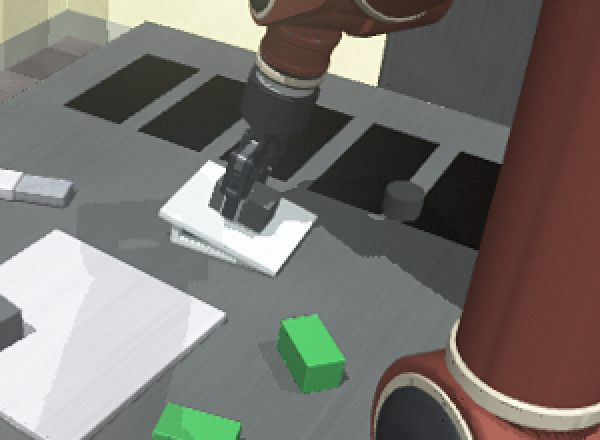

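The fingers are open and the block lies on the rest at (255,205) in the crop. I'll retreat along the fingers.

>>> arm_command(
  plan=[
    [[0,0,-1,0,0,0],[0,0,-3,0,0,0],[0,0,-6,0,0,0],[0,0,-9,0,0,0],[-4,0,-11,0,0,0],[-8,0,-13,0,0,0],[-11,0,-14,0,0,0],[-11,0,-14,0,0,0],[-11,0,-14,0,0,0],[-11,0,-14,0,0,0]],
  ],
)

```text
t: 16.08
tool_pos: [0.3346, -0.2896, 0.3163]
tool_rot: [-3.116, -0.116, -0.331]
contact_force: [1.1, -0.1, -0.4]
opening: 0.064
grip_force: 0.0
```

```bash
python3 -c "
from m import *
im,d=get_image('top');P=world('top',d);cv2.imwrite('pics/t3.png',im)
m=(im.max(2)<110)&(P[...,2]>.045)&(P[...,2]<.08)&(abs(P[...,0]-.507)<.09)&(abs(P[...,1]+.2755)<.08)
m=cv2.morphologyEx(m.astype(np.uint8),cv2.MORPH_OPEN,np.ones((5,5)))>0
q=box(P,m,'on rest');A=np.c_[q[:,:2],np.ones(len(q))];s=np.linalg.lstsq(A,q[:,2],rcond=None)[0];print(np.degrees(np.arctan(s[:2])))
blocks();go(.47,-.28,.3,4.4,12)"
```

```text
on rest 1185 z 0.0622 c [ 0.5022 -0.2761] size [0.0726 0.0415] ang 4.31 mean [ 0.5011 -0.2735  0.0619]
[10.68873524 -5.95732693]
top 1008 z 0.0497 c [0.6202 0.0421] size [0.0385 0.0703] ang 77.39 mean [0.6194 0.042  0.0496]
at 16.1833 [ 0.3352 -0.2894  0.3156] yaw 4.37 F [-0.03  0.59 -0.77]
shift [12.89  0.09  4.35] turn [ 0.001 -0.001 -0.001]
```

View pics/t3.png

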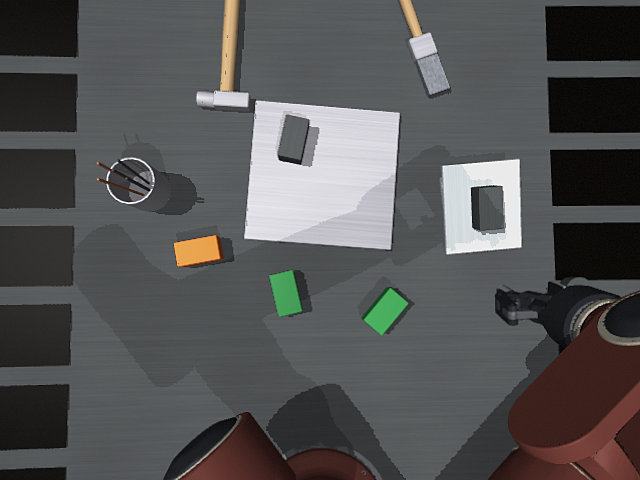

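The rough block lies centred on the rest at (488,209), and the smooth one is on the plate at (293,138). The arm is clear of both.

```bash
python3 -c "
from station import *
print(finish_job())"
```

```text
the job is handed in; nothing more can be done
None
```

The job is handed in (no verdict came back): the right-hand block dragged with about 4 N against under 1 N for the other, so I laid it as the rough one in the middle of the rest, with the smooth one left flat on the plate and the arm clear.

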